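Pack wedge-shaped cheese keepers head to tail in a fridge tray

ROBOT

A 6-joint arm with a two-finger parallel gripper is mounted at the origin on a cart in front of the work surface, level with it; the furniture and walls round the work are solid. World frame = base frame: x ahead of the robot, y to its left, z up, the work surface at z = 0. Lengths are in m, angles in rad, forces in N, time in s.
With the tool pointing down it reaches from about 0.25 to 0.775 m from the base axis. Payload 8.9 kg.
Tool frame: the origin (TCP) lies at the very end of the fingers, on their centre line; the grasp point (between the pads) lies 19 mm behind it; z points along the fingers, y is the line along which they close (so a half turn about z gives the same grasp; the last joint's range is limited). The gripper opens to 85 mm and grips with 20 to 120 N. Pads are 22 mm wide; open, the fingers measure 114 mm over their backs; the gripper's body (76 mm by 85 mm) begins 54 mm behind the grasp point. The pads swing forward as they close: fully open they stand 13 mm farther back than shut.
Start: joints at [-1.434, 0.291, -0.153, 1.127, 0, 1.431], TCP at [0.143, -0.505, 0.231] pointing down, gripper open.
Joint ranges: [-2.52, 2.52], [-0.91, 1.74], [-1.3, 1.37], [-1.96, 2.02], [-1.52, 1.47], [-3.14, 3.14]. Speed limits (rad/s): [2.22, 2.22, 2.79, 3.14, 3.14, 3.14].

INTERFACE

Orientations are given as a unit quaternion [x, y, z, w].
In Python, from cell import get_state, read_camera, camera_model, job_done gives the robot as it stands.
- The arm moves only by the tool step_arm, never from a script. Its argument "series" is a list of rows, each an object with "delta_rot": the turn, a rotation vector about the world's x, y, z in units of 8 degrees (1.0 is 8 degrees), a list of three; "linear": the shift along the world's x, y, z in units of 0.3 m (1.0 is 0.3 m), a list of three; "claw": the gripper's target within -1 to 1 (shut at 1, half-way at 0, fully open at -1). In form: [{"delta_rot": [ax, ay, az], "linear": [x, y, z], "claw": claw}, ...]. A call has 1 to 8 rows; each row shifts and turns the commanded pose from where the row before left it; what a row does not reach is not made up. A row lasts 1/8 s, in which the tool goes at most 62.5 mm and 10.7 degrees, less where a joint would pass 70% of its speed; a pose out of reach is approached as far as the arm can. A call with a number of a shift or a turn outside -1 to 1 is refused whole. A call with a gripper value outside its range is refused whole. The fingers move at their own pace and stop on an object; "force" is the grip in N (left out, the last holds). Time passes only in rows, so rows that do not move let the fingers close. It gives the time, the measured TCP pose, the force, the opening and the grip force at its end, in the units of the state.
- get_state(): the state, without advancing time (a new reading comes with each control period).
- read_camera(name): name is "scene" or "side" or "wrist"; returns the picture (400x640x3 uint8, blue, green, red); there is no depth.
- camera_model(name): a dict with "K" (3x3 intrinsics, pixels), "xyz" and "rotation" of the camera in the world; the wrist camera has in their place "tool_from_camera" (4x4, takes a point from camera to tool coordinates, whose origin is the TCP and whose axes are the flange's). Camera axes: x right, y down, z forward; pixel columns grow to the right and rows downward; lengths in m; the calibration is good to about 2 mm. A picture is of the moment at which its call begins: read the wrist's pose just before it. camera_model takes no time and is no camera call.
- job_done(): hands the job in; it is judged then, once.
The state is a dict: "time": time; "joints": joint angles; "qd": joint speeds; "joint_torque": joint torques, N m; "tool_pos": TCP position; "orientation": TCP orientation; "force": force on the tool from outside, world axes, zero at the start; "torque": the same for the moment, N m; "width": finger opening in m; "grasp_force": force on a finger pad.
Only numpy, scipy, OpenCV 4.12 (cv2) and the standard library are available. Lean on these libraries where they do the work, as an engineer would, in place of code of your own. Each camera call takes 0.05 s, during which the arm holds its last target. There are 200 camera calls.

TASK

Add the two wedge-shaped cheese keepers from the worktop to the row in the fridge tray, beside the two already there, so that all four lie alternately head to tail, each thick end next to its neighbour's thin end. Set them down flat in the tray without dropping them, then slide the tray's divider firmly up against the row so that the four close up into one block without gaps. Leave the mug, the pepper mill and the lemon alone.

Things in the scene. Friction and masses are not known exactly. Their poses are not given: they have to be found in the camera images.
- tray: Grey plastic fridge tray, fixed, open on top. Inside 130 mm (its x) by 285 mm (its y); walls 4 mm thick, 36 mm high; floor 4 mm thick. Origin: centre of its underside. The row starts at the +y end wall (inner face at y = +142.5 mm); the divider closes it from the -y side. Keepers stand with their long axes across the tray (along its x)
- divider (a joint): White upright plate across the tray, 56 mm high, sliding along its side walls. Value in m: 0 at its stop at the -y end (starts at 0 to 12 mm), growing towards +y; its face to the row is at tray y = -110.5 mm + value. Friction 2 N; stays where left. Four keepers packed head to tail make a closed row of 178 mm, where it reads 75 mm; pushing it at 10 to 20 N squares up loose keepers
- divider_tab (a point): Grip point on the divider's upright tab, 26 mm wide (tray x), 14 mm thick (tray y), top 93 mm above the worktop. The point lies on the tab's middle axis, 72 mm above the worktop, 17 mm behind (to -y of) the plate's face; plate and ribs reach up to 56 mm. Axes as the tray's; moves with the divider
- keeper_a_mid (a point): Centre of keeper_a, which stands loosely in the tray next to its +y end, head to tail with the other, a few mm apart: mid-length on its long axis, 30 mm above its underside; x axis to its thin end, z up. Grip fin on the lid above this point: 14 mm thick, 70 mm long, along the long axis, from 60 to 90 mm above the underside
- keeper_a: Lidded wedge-shaped cheese box, clear plastic, white lid: 110 mm long, in plan 60 mm wide at its thick end and 30 mm at its thin end (each side slants 7.8 degrees), 60 mm high to the lid's top, 90 with the fin; smooth, slides easily; 0.2 to 0.35 kg. Origin: centre of its underside; x to the thin end
- keeper_a_thin (a point): Middle of keeper_a's thin end, 55 mm from its centre along its long axis, at the same height
- keeper_b_mid (a point): Centre of keeper_b, which stands loosely in the tray next to its +y end, head to tail with the other, a few mm apart: mid-length on its long axis, 30 mm above its underside; x axis to its thin end, z up. Grip fin on the lid above this point: 14 mm thick, 70 mm long, along the long axis, from 60 to 90 mm above the underside
- keeper_b: Lidded wedge-shaped cheese box, clear plastic, white lid: 110 mm long, in plan 60 mm wide at its thick end and 30 mm at its thin end (each side slants 7.8 degrees), 60 mm high to the lid's top, 90 with the fin; smooth, slides easily; 0.2 to 0.35 kg. Origin: centre of its underside; x to the thin end
- keeper_b_thin (a point): Middle of keeper_b's thin end, 55 mm from its centre along its long axis, at the same height
- keeper_c_mid (a point): Centre of keeper_c, which stands on the worktop in front, to be packed: mid-length on its long axis, 30 mm above its underside; x axis to its thin end, z up. Grip fin on the lid above this point: 14 mm thick, 70 mm long, along the long axis, from 60 to 90 mm above the underside
- keeper_c: Lidded wedge-shaped cheese box, clear plastic, white lid: 110 mm long, in plan 60 mm wide at its thick end and 30 mm at its thin end (each side slants 7.8 degrees), 60 mm high to the lid's top, 90 with the fin; smooth, slides easily; 0.2 to 0.35 kg. Origin: centre of its underside; x to the thin end
- keeper_c_thin (a point): Middle of keeper_c's thin end, 55 mm from its centre along its long axis, at the same height
- keeper_d_mid (a point): Centre of keeper_d, which stands on the worktop in front, to be packed: mid-length on its long axis, 30 mm above its underside; x axis to its thin end, z up. Grip fin on the lid above this point: 14 mm thick, 70 mm long, along the long axis, from 60 to 90 mm above the underside
- keeper_d: Lidded wedge-shaped cheese box, clear plastic, white lid: 110 mm long, in plan 60 mm wide at its thick end and 30 mm at its thin end (each side slants 7.8 degrees), 60 mm high to the lid's top, 90 with the fin; smooth, slides easily; 0.2 to 0.35 kg. Origin: centre of its underside; x to the thin end
- keeper_d_thin (a point): Middle of keeper_d's thin end, 55 mm from its centre along its long axis, at the same height
- mug: Mug, 78 x 112 x 92 mm, a bystander left of the tray; origin: centre of its underside
- pepper_mill: Pepper mill, 41 mm across and 112 mm high, a bystander behind the tray; origin: centre of its underside
- lemon: Lemon, 71 x 53 x 51 mm, a bystander behind the tray; origin: under its middle

How it is judged:
By the outcome, as a careful person would: the job done as asked, in the order asked, and still so for the second after the job is handed in, with the robot touching nothing.
It also fails if it takes over 64 s, if anything falls off the work surface, if the arm or the gripper's body presses on something with over 40 N, if the wrist force passes 120 N, or if a joint passes its speed limit or range.

## Working session

There is one attempt and no reset: what is moved stays moved. The work goes in short steps, Python scripts to look and compute and a tool call to move; the robot and the scene stay as the last step left them, time stands still between calls to the robot, and variables do not carry over. Pictures are saved under pics/ and viewed, at most 10 in all, crops included, and the job is handed in when it is done.

Besides the shell and the picture viewer there is one more tool, called after ">>>" by a JSON object that holds its "fn" and its "kwargs". step_arm: Moves the arm, as the interface text tells. Shifts and turns lie within -1 to 1; 1 stands for 0.3 m of shift or 8 degrees of turn. Its arguments: {"type":"object","properties":{"series":{"type":"array"},"force":{"type":"number"}},"required":["series"]}

```bash
mkdir -p pics; ls; python3 - <<'E'
from cell import *
import cv2,numpy as np
for n in ["scene","side"]:
    cv2.imwrite(f"pics/{n}0.png",read_camera(n)); m=camera_model(n); print(n,{k:np.round(v,4).tolist() for k,v in m.items()})
s=get_state();print(s)
print(camera_model("wrist"))
E
```

```text
pics
scene {'K': [[493.8434, 0.0, 320.852], [0.0, 493.8434, 202.5569], [0.0, 0.0, 1.0]], 'xyz': [-0.0659, 0.6603, 0.8182], 'rotation': [-0.4905, 0.7804, -0.3291, 0.2052]}
side {'K': [[399.692, 0.0, 315.8596], [0.0, 399.692, 205.2109], [0.0, 0.0, 1.0]], 'xyz': [0.1813, 0.9915, 0.595], 'rotation': [-0.2398, 0.8469, -0.4544, 0.1369]}
{'time': 0.1, 'joints': array([-1.43429269e+00,  2.91182244e-01, -1.54017069e-01,  1.12669490e+00,
        3.35208086e-05,  1.43151273e+00]), 'qd': array([-0.00194813, -0.0012912 ,  0.00103496,  0.00113896,  0.00298782,
        0.00085917]), 'joint_torque': array([ 1.12975067e-03, -5.37976742e+01,  3.31919217e+01,  9.39728168e-03,
       -1.84389864e-04,  2.88107219e-05]), 'tool_pos': array([ 0.14293172, -0.50478564,  0.230824  ]), 'orientation': array([ 9.90507582e-01,  1.37457004e-01,  1.75234097e-05, -5.48921594e-04]), 'force': array([-0.35572225,  0.25458453,  0.01998674]), 'torque': array([ 0.01979889, -0.00658241, -0.00234413]), 'grasp_force': 0.0, 'width': 0.08550424969186672}
{'K': array([[282.93578108,   0.        , 317.19892887],
       [  0.        , 282.93578108, 200.15576956],
       [  0.        ,   0.        ,   1.        ]]), 'tool_from_camera': array([[-1.73467276e-04, -9.59987731e-01, -2.80042008e-01,
         7.02779633e-02],
       [ 9.99999885e-01, -4.11195570e-05, -4.78474592e-04,
         8.57464103e-04],
       [ 4.47814535e-04, -2.80042059e-01,  9.59987627e-01,
        -1.42497301e-01],
       [ 0.00000000e+00,  0.00000000e+00,  0.00000000e+00,
         1.00000000e+00]])}
```

View pics/scene0.png

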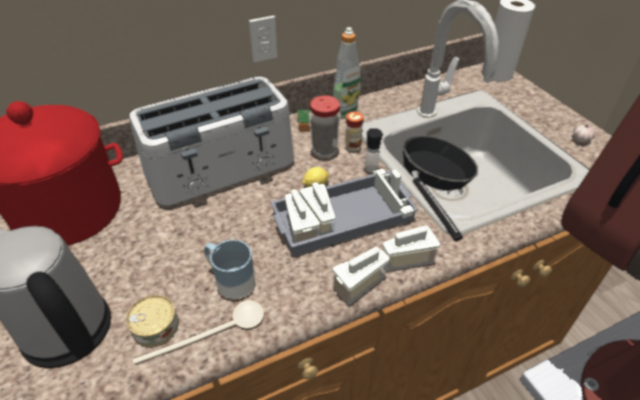

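View pics/side0.png

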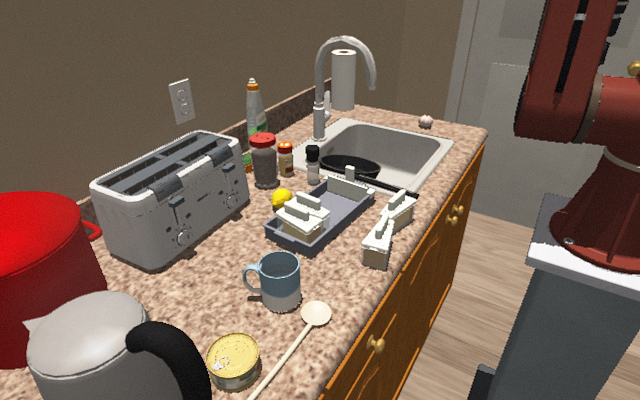

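The scene picture shows the tray at about (340,210), A and B at its left end (310,210), the divider at (395,193), and C (360,272) and D (410,247) on the worktop. I'll enlarge this area.

```bash
python3 - <<'E'
import cv2
a=cv2.imread("pics/scene0.png")[160:302,262:432]
cv2.imwrite("pics/c1.png",cv2.resize(a,None,fx=4.2,fy=4.2,interpolation=cv2.INTER_CUBIC))
b=cv2.imread("pics/side0.png")[150:275,255:425]
cv2.imwrite("pics/c2.png",cv2.resize(b,None,fx=4.7,fy=4.7,interpolation=cv2.INTER_CUBIC))
E
```

```text
(no output)
```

View pics/c1.png

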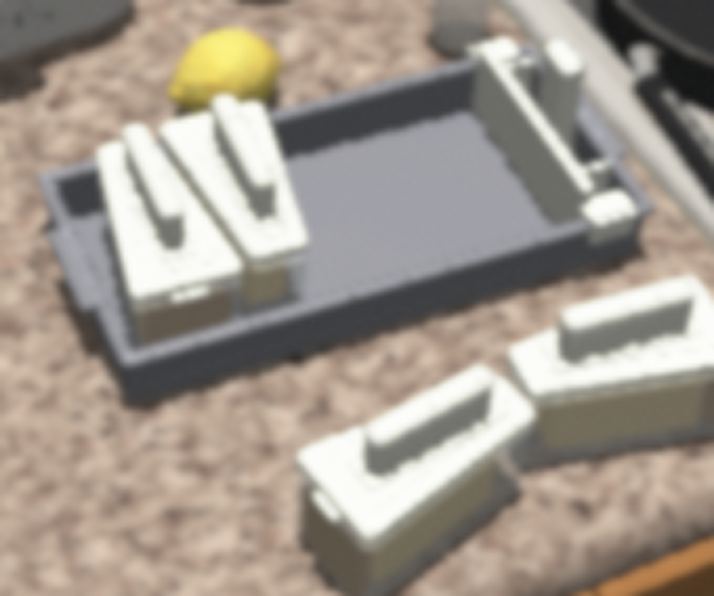

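View pics/c2.png

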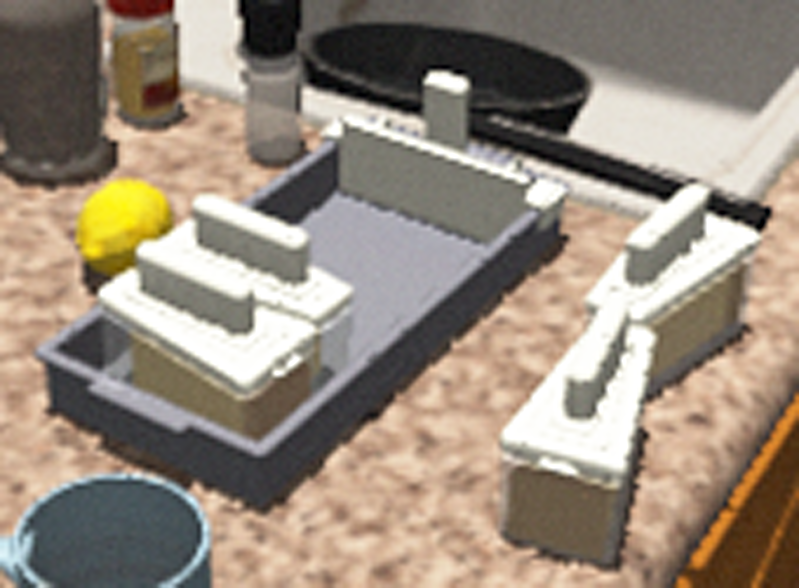

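A (left, thick end towards the robot) and B (thin end towards the robot) stand in the tray. C's thin end points right/away, and D's thin end points left towards C. I'll fit poses from the corners I read off the crops.

```bash
cat > fit.py <<'E'
from cell import *
import numpy as np
from scipy.optimize import least_squares
from scipy.spatial.transform import Rotation as R
def proj(n,P):
    m=camera_model(n); r=np.array(m["rotation"]); 
    r=R.from_quat(r).as_matrix() if r.size==4 else r
    q=(np.atleast_2d(P)-m["xyz"])@r; u=q@np.array(m["K"]).T
    return u[:,:2]/u[:,2:]
c1=lambda u,v:("scene",262+(u+.5)/4.2-.5,160+(v+.5)/4.2-.5)
c2=lambda u,v:("side",255+(u+.5)/4.7-.5,150+(v+.5)/4.7-.5)
def tf(p,l): c,s=np.cos(p[2]),np.sin(p[2]); return [p[0]+c*l[0]-s*l[1],p[1]+s*l[0]+c*l[1],l[2]]
def fit(obs,x0):
    f=lambda p:np.concatenate([proj(n,tf(p,l))[0]-[u,v] for (n,u,v),l in obs])
    best=min((least_squares(f,x0+[a],loss="soft_l1") for a in (0,1.57,3.14,-1.57)),key=lambda r:r.cost)
    return best.x,np.round(f(best.x).reshape(-1,2),1)
E
cat > m1.py <<'E'
from fit import *
def K(z0):
    z=z0+.06; f=z0+.09
    return dict(ft=(.033,0,f),fk=(-.033,0,f),kl=(-.054,.029,z),kr=(-.054,-.029,z),tl=(.054,.0145,z),tr=(.054,-.0145,z))
a=K(0);b=K(.004)
C=[(c1(374,440),a["fk"]),(c1(488,374),a["ft"]),(c1(300,460),a["kl"]),(c1(370,545),a["kr"]),(c1(535,410),a["tr"]),
   (c2(580,378),a["fk"]),(c2(615,308),a["ft"]),(c2(503,450),a["kl"]),(c2(628,470),a["kr"])]
D=[(c1(570,328),a["ft"]),(c1(692,283),a["fk"]),(c1(510,352),a["tr"]),(c1(540,398),a["tl"]),
   (c2(637,250),a["ft"]),(c2(697,192),a["fk"]),(c2(760,236),a["kl"]),(c2(590,297),a["tr"])]
A=[(c1(135,132),b["ft"]),(c1(170,216),b["fk"]),(c1(135,303),b["kl"]),(c1(240,272),b["kr"]),(c1(100,147),b["tl"]),
   (c2(150,248),b["ft"]),(c2(243,297),b["fk"]),(c2(245,388),b["kl"]),(c2(318,335),b["kr"]),(c2(103,295),b["tl"])]
B=[(c1(225,102),b["fk"]),(c1(262,183),b["ft"]),(c1(247,262),b["tr"]),(c1(305,247),b["tl"]),(c1(165,125),b["kr"]),(c1(262,103),b["kl"]),
   (c2(205,203),b["fk"]),(c2(300,240),b["ft"]),(c2(352,290),b["tl"])]
h=(.069,.1465,.036)
T=[(c1(42,178),(h[0],h[1],h[2])),(c1(125,362),(-h[0],h[1],h[2])),(c1(650,210),(-h[0],-h[1],h[2])),
   (c2(40,352),(h[0],h[1],h[2])),(c2(255,455),(-h[0],h[1],h[2]))]
tab=[(c1(565,50),(0,0,.093)),(c2(446,82),(0,0,.093))]
ps={}
for n,o in dict(C=C,D=D,A=A,B=B,T=T).items():
    p,r=fit(o,[.45,0.]); ps[n]=p; print(n,np.round(p[:2],4),round(np.degrees(p[2]),1),r.tolist())
f=lambda p:np.concatenate([proj(n,[p[0],p[1],.093])[0]-[u,v] for (n,u,v),_ in tab])
r=least_squares(f,[.45,0]);print("tab",r.x,np.round(r.fun,1))
t=ps["T"];c,s=np.cos(t[2]),np.sin(t[2])
for n,p in list(ps.items())+[("tab",np.r_[r.x,t[2]])]:
    d=p[:2]-t[:2];print(n,"in tray",np.round([c*d[0]+s*d[1],-s*d[0]+c*d[1]],4),round(np.degrees(p[2]-t[2]),1))
E
python3 m1.py
```

```text
Traceback (most recent call last):
  File "m1.py", line 20, in <module>
    p,r=fit(o,[.45,0.]); ps[n]=p; print(n,np.round(p[:2],4),round(np.degrees(p[2]),1),r.tolist())
        ~~~^^^^^^^^^^^^
  File "fit.py", line 15, in fit
    best=min((least_squares(f,x0+[a],loss="soft_l1") for a in (0,1.57,3.14,-1.57)),key=lambda r:r.cost)
  File "fit.py", line 15, in <genexpr>
    best=min((least_squares(f,x0+[a],loss="soft_l1") for a in (0,1.57,3.14,-1.57)),key=lambda r:r.cost)
              ~~~~~~~~~~~~~^^^^^^^^^^^^^^^^^^^^^^^^^
  File "fit.py", line 14, in <lambda>
    f=lambda p:np.concatenate([proj(n,tf(p,l))[0]-[u,v] for (n,u,v),l in obs])
                               ~~~~^^^^^^^^^^^
  File "fit.py", line 6, in proj
    m=camera_model(n); r=np.array(m["rotation"]);
ValueError: time passes only in moves, steps and waits
```

```bash
sed -i 's/^def proj/M={n:camera_model(n) for n in ("scene","side")}\ndef proj/; s/m=camera_model(n); r=/m=M[n]; r=/' fit.py; python3 m1.py 2>&1 | tail -20
```

```text
C [0.4378 0.3243] -80.0 [[-0.4, -0.4], [-0.6, -0.4], [-1.4, -0.0], [0.6, -0.1], [-0.2, 0.8], [0.6, -0.2], [0.7, -2.0], [0.0, -1.6], [0.4, 0.5]]
D [0.4515 0.2076] 86.3 [[-0.3, -1.5], [-0.3, -0.0], [-0.3, 0.6], [-0.7, -0.1], [1.0, -1.6], [0.6, -1.4], [0.4, -0.5], [0.1, 1.2]]
A [0.626  0.3776] -7.7 [[-0.0, -0.5], [0.4, 0.3], [-1.6, -0.2], [0.2, 0.8], [-0.1, 1.1], [-0.7, -0.6], [1.1, -1.0], [-0.3, 0.2], [0.7, -0.6], [-0.7, -0.3]]
B [0.6278 0.3263] 171.9 [[-0.1, -0.8], [0.3, 0.1], [0.3, -0.4], [-0.4, 0.2], [-0.9, 0.3], [0.6, 0.3], [-0.5, -1.2], [0.3, 0.3], [0.2, 0.8]]
T [0.6217 0.2701] -4.7 [[0.2, 0.3], [-0.1, -0.2], [-0.6, 0.3], [-0.0, -0.0], [0.2, -0.4]]
tab [0.61621073 0.14154641] [-0.   0.6 -0.2 -0.9]
C in tray [-0.1877  0.039 ] -75.3
D in tray [-0.1646 -0.0762] 91.0
A in tray [-0.0045  0.1076] -3.0
B in tray [0.0015 0.0566] 176.6
T in tray [0. 0.] 0.0
tab in tray [ 0.0051 -0.1286] 0.0
```

The fits agree within about 1.5 px. A to B spacing is 51 mm, the divider is at about 0, and everything is within reach. Now I'll move above C and turn +84°.

>>> {"fn": "step_arm", "kwargs": {"series": [{"delta_rot": [0, 0, 0.58], "linear": [0.055, 0.154, 0.013], "claw": -1}, {"delta_rot": [0, 0, 0.58], "linear": [0.055, 0.154, 0.013], "claw": -1}, {"delta_rot": [0, 0, 0.58], "linear": [0.055, 0.154, 0.013], "claw": -1}, {"delta_rot": [0, 0, 0.58], "linear": [0.055, 0.154, 0.013], "claw": -1}, {"delta_rot": [0, 0, 0.58], "linear": [0.055, 0.154, 0.013], "claw": -1}, {"delta_rot": [0, 0, 0.58], "linear": [0.055, 0.154, 0.013], "claw": -1}]}}

```text
time: 0.85
tool_pos: [0.2421, -0.2264, 0.2547]
orientation: [0.928, 0.373, 0.0, -0.0]
force: [1.0, 0.2, 0.3]
width: 0.0851
grasp_force: 0.0
```

>>> {"fn": "step_arm", "kwargs": {"series": [{"delta_rot": [0, 0, 0.58], "linear": [0.055, 0.154, 0.013], "claw": -1}, {"delta_rot": [0, 0, 0.58], "linear": [0.055, 0.154, 0.013], "claw": -1}, {"delta_rot": [0, 0, 0.58], "linear": [0.055, 0.154, 0.013], "claw": -1}, {"delta_rot": [0, 0, 0.58], "linear": [0.055, 0.154, 0.013], "claw": -1}, {"delta_rot": [0, 0, 0.58], "linear": [0.055, 0.154, 0.013], "claw": -1}, {"delta_rot": [0, 0, 0.58], "linear": [0.055, 0.154, 0.013], "claw": -1}, {"delta_rot": [0, 0, 0.58], "linear": [0.055, 0.154, 0.013], "claw": -1}, {"delta_rot": [0, 0, 0.58], "linear": [0.055, 0.154, 0.013], "claw": -1}]}}

```text
time: 1.85
tool_pos: [0.3741, 0.1434, 0.2859]
orientation: [0.761, 0.649, -0.0, 0.0]
force: [1.7, -1.3, 0.8]
width: 0.0851
grasp_force: 0.0
```

>>> {"fn": "step_arm", "kwargs": {"series": [{"delta_rot": [0, 0, 0.58], "linear": [0.055, 0.154, 0.013], "claw": -1}, {"delta_rot": [0, 0, 0.58], "linear": [0.055, 0.154, 0.013], "claw": -1}, {"delta_rot": [0, 0, 0.58], "linear": [0.055, 0.154, 0.013], "claw": -1}, {"delta_rot": [0, 0, 0.58], "linear": [0.055, 0.154, 0.013], "claw": -1}, {"delta_rot": [0, 0, 0], "linear": [0, 0, 0], "claw": -1}, {"delta_rot": [0, 0, 0], "linear": [0, 0, 0], "claw": -1}]}}

```text
time: 2.6
tool_pos: [0.4395, 0.3261, 0.3009]
orientation: [0.647, 0.762, -0.001, -0.0]
force: [0.1, -0.5, -0.8]
width: 0.0854
grasp_force: 0.0
```

```bash
python3 - <<'E'
from cell import *
import cv2,json,numpy as np
s=get_state(); a=read_camera("wrist"); cv2.imwrite("pics/w1.png",a)
json.dump([s["tool_pos"].tolist(),s["orientation"].tolist()],open("w1.json","w"))
from scipy.spatial.transform import Rotation as R
print(s["time"],s["tool_pos"],R.from_quat(s["orientation"]).as_matrix()[:,0],s["joints"],s["force"])
cv2.imwrite("pics/w1b.png",cv2.resize(a,None,fx=1.25,fy=1.25,interpolation=cv2.INTER_CUBIC))
E
```

```text
2.6 [0.43949741 0.32609714 0.30092555] [-1.61887170e-01  9.86809006e-01 -7.27669422e-04] [ 5.04877640e-01  3.08912359e-01  5.42011816e-02  1.31761350e+00
 -2.27930033e-04  1.91307184e+00] [ 0.1389707  -0.51199409 -0.78991245]
```

View pics/w1b.png

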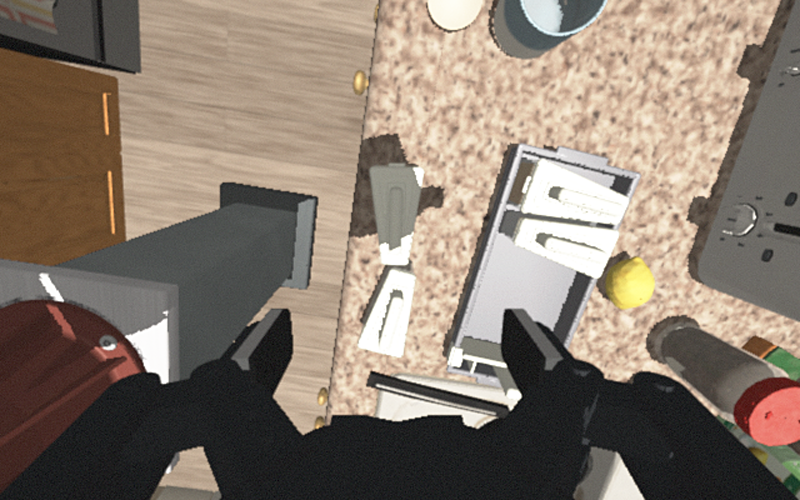

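The wrist view shows C at (395,212), D at (390,312), A and B at (575,195)/(570,240), tray corners at (515,147)/(638,175), and the divider plate at (480,355). I'll enlarge it for precise corners.

```bash
python3 - <<'E'
import cv2
a=cv2.imread("pics/w1.png")[110:310,280:520]
cv2.imwrite("pics/w1c.png",cv2.resize(a,None,fx=3,fy=3,interpolation=cv2.INTER_CUBIC))
E
```

```text
(no output)
```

View pics/w1c.png

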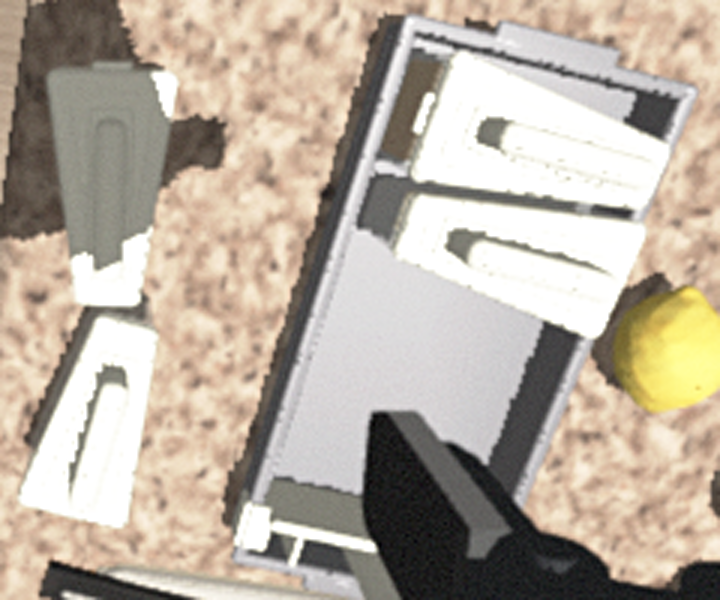

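```bash
cat >> fit.py <<'E'
import json
def wristcam(f):
    p,q=json.load(open(f)); Tt=np.eye(4); Tt[:3,:3]=R.from_quat(q).as_matrix(); Tt[:3,3]=p
    m=camera_model("wrist"); W=Tt@np.array(m["tool_from_camera"])
    return dict(K=m["K"],xyz=W[:3,3],rotation=W[:3,:3])
M["wrist"]=wristcam("w1.json")
w1=lambda u,v:("wrist",280+(u+.5)/3-.5,110+(v+.5)/3-.5)
E
python3 - <<'E'
s=open("m1.py").read()
s=s.replace('ps={}\n','''C+=[(w1(50,70),a["kr"]),(w1(175,72),a["kl"]),(w1(140,303),a["tl"]),(w1(77,303),a["tr"])]
D+=[(w1(92,315),a["tl"]),(w1(157,332),a["tr"]),(w1(20,497),a["kl"]),(w1(128,525),a["kr"])]
A+=[(w1(455,55),b["kl"]),(w1(413,180),b["kr"]),(w1(668,145),b["tl"]),(w1(652,208),b["tr"])]
B+=[(w1(398,258),b["tl"]),(w1(412,195),b["tr"]),(w1(643,222),b["kr"]),(w1(595,337),b["kl"])]
T+=[(w1(405,15),(-h[0],h[1],h[2])),(w1(695,90),(h[0],h[1],h[2])),(w1(236,555),(-h[0],-h[1],h[2]))]
ps={}
if 1:
  for n,o in dict(C=C,D=D,A=A,B=B,T=T).items():
    p,r=fit([q for q in o if q[0][0]=="wrist"],[.45,0.]); print("wrist only",n,np.round(p[:2],4),round(np.degrees(p[2]),1))
''')
open("m1.py","w").write(s)
E
python3 m1.py
```

```text
wrist only C [0.4379 0.3223] -81.6
wrist only D [0.4508 0.2076] 85.0
wrist only A [0.6273 0.3741] -4.2
wrist only B [0.6256 0.3243] 175.4
wrist only T [0.6194 0.2692] -4.2
C [0.4377 0.323 ] -81.0 [[-0.0, -0.8], [0.1, -0.4], [-0.8, -0.6], [0.7, -0.5], [0.6, 1.0], [0.6, -0.6], [1.2, -2.2], [-0.0, -2.1], [0.2, 0.2], [-1.7, -0.5], [0.6, -0.9], [0.1, -0.2], [0.7, -0.3]]
D [0.451  0.2076] 85.4 [[-0.3, -1.6], [-0.0, 0.3], [-0.2, 0.4], [-0.9, -0.2], [1.0, -1.6], [1.0, -1.3], [0.8, -0.3], [0.1, 1.1], [1.5, -0.3], [-0.6, -1.3], [-0.3, 1.6], [0.4, 0.3]]
A [0.6269 0.3757] -5.7 [[0.1, -0.9], [1.6, -0.4], [0.1, -0.7], [1.6, -0.3], [-0.2, 0.9], [-0.8, -0.9], [1.6, -1.7], [0.7, -0.7], [1.0, -1.6], [-0.9, -0.4], [1.3, -2.7], [-0.6, -1.5], [2.0, -0.1], [-2.0, -0.6]]
B [0.6268 0.3254] -185.9 [[-0.1, -0.5], [1.6, 0.1], [2.0, -0.3], [1.1, -0.1], [-1.1, 1.0], [0.1, 0.3], [-0.3, -1.0], [1.3, -0.0], [1.2, 0.2], [-1.4, -2.1], [1.5, -1.0], [2.2, 0.3], [0.6, 0.3]]
T [0.6208 0.2697] -4.6 [[0.5, 0.6], [0.4, 0.1], [-0.3, 0.4], [0.4, 0.1], [0.8, -0.4], [3.6, 0.2], [-0.3, -0.2], [0.4, -0.8]]
tab [0.61621073 0.14154641] [-0.   0.6 -0.2 -0.9]
C in tray [-0.1868  0.0384] -76.4
D in tray [-0.1643 -0.0755] 90.0
A in tray [-0.0024  0.1061] -1.2
B in tray [0.0015 0.0559] -181.3
T in tray [0. 0.] 0.0
tab in tray [ 0.0057 -0.1282] 0.0
```

Poses are consistent: C (0.438, 0.323, −81°), D (0.451, 0.2076, 85.3°), tray (0.620, 0.2695, about −4.5°). Now descending on C's fin.

>>> {"fn": "step_arm", "kwargs": {"series": [{"delta_rot": [0, 0, 0], "linear": [-0.005, -0.01, -0.18], "claw": -0.2}, {"delta_rot": [0, 0, 0], "linear": [0, 0, -0.18], "claw": -0.2}, {"delta_rot": [0, 0, 0], "linear": [0, 0, -0.18], "claw": -0.2}, {"delta_rot": [0, 0, 0], "linear": [0, 0, -0.15], "claw": -0.2}, {"delta_rot": [0, 0, 0], "linear": [0, 0, -0.1], "claw": -0.2}, {"delta_rot": [0, 0, 0], "linear": [0, 0, 0], "claw": -0.2}], "force": 50}}

```text
time: 3.4
tool_pos: [0.4368, 0.3216, 0.0632]
orientation: [0.648, 0.762, -0.002, -0.001]
force: [-0.0, -0.0, -0.0]
width: 0.0513
grasp_force: 0.0
```

>>> {"fn": "step_arm", "kwargs": {"series": [{"delta_rot": [0, 0, 0], "linear": [0, 0, 0], "claw": 1}, {"delta_rot": [0, 0, 0], "linear": [0, 0, 0], "claw": 1}, {"delta_rot": [0, 0, 0], "linear": [0, 0, 0], "claw": 1}, {"delta_rot": [0, 0, 0], "linear": [0, 0, 0], "claw": 1}, {"delta_rot": [0, 0, 0], "linear": [0, 0, 0], "claw": 1}]}}

```text
time: 4.03
tool_pos: [0.4394, 0.3238, 0.0661]
orientation: [0.647, 0.762, 0.001, 0.001]
force: [-0.4, -0.7, 8.0]
width: 0.0127
grasp_force: 54.2
```

Gripped (12.7 mm, 54 N). Now lift, carry and turn +76°.

>>> {"fn": "step_arm", "kwargs": {"series": [{"delta_rot": [0, 0, 0], "linear": [0, 0, 0.05], "claw": 1}, {"delta_rot": [0, 0, 0], "linear": [0, 0, 0.11], "claw": 1}, {"delta_rot": [0, 0, 0], "linear": [0, 0, 0.14], "claw": 1}, {"delta_rot": [0, 0, 0], "linear": [0, 0, 0.1], "claw": 1}, {"delta_rot": [0, 0, 0.5], "linear": [0.03, -0.01, 0], "claw": 1}, {"delta_rot": [0, 0, 0.9], "linear": [0.055, -0.017, 0], "claw": 1}, {"delta_rot": [0, 0, 0.9], "linear": [0.06, -0.018, 0], "claw": 1}, {"delta_rot": [0, 0, 0.9], "linear": [0.06, -0.018, 0], "claw": 1}]}}

```text
time: 5.03
tool_pos: [0.5003, 0.3044, 0.1856]
orientation: [0.46, 0.888, 0.0, 0.0]
force: [-0.4, 0.1, -3.2]
width: 0.0131
grasp_force: 52.8
```

>>> {"fn": "step_arm", "kwargs": {"series": [{"delta_rot": [0, 0, 0.9], "linear": [0.06, -0.018, 0], "claw": 1}, {"delta_rot": [0, 0, 0.9], "linear": [0.06, -0.018, 0], "claw": 1}, {"delta_rot": [0, 0, 0.9], "linear": [0.06, -0.018, 0], "claw": 1}, {"delta_rot": [0, 0, 0.9], "linear": [0.06, -0.018, 0], "claw": 1}, {"delta_rot": [0, 0, 0.9], "linear": [0.06, -0.018, 0], "claw": 1}, {"delta_rot": [0, 0, 0.9], "linear": [0.06, -0.018, 0], "claw": 1}, {"delta_rot": [0, 0, 0.9], "linear": [0.04, -0.009, 0], "claw": 1}, {"delta_rot": [0, 0, 0.03], "linear": [0, 0, 0], "claw": 1}]}}

```text
time: 6.02
tool_pos: [0.6204, 0.2691, 0.185]
orientation: [0.039, 0.999, 0.0, 0.0]
force: [0.0, 0.2, -2.8]
width: 0.0131
grasp_force: 52.8
```

```bash
python3 - <<'E'
from cell import *
import cv2,json,numpy as np
from scipy.spatial.transform import Rotation as R
s=get_state(); a=read_camera("wrist"); b=read_camera("scene")
json.dump([s["tool_pos"].tolist(),s["orientation"].tolist()],open("w2.json","w"))
m=R.from_quat(s["orientation"]).as_matrix()
print(s["time"],s["tool_pos"],np.degrees(np.arctan2(m[1,0],m[0,0])),s["joints"],s["force"],s["width"])
b=cv2.resize(b[150:300,250:450],(560,420),interpolation=cv2.INTER_CUBIC)[:, :400]
a=a[:, 0:640]
cv2.imwrite("pics/w2.png",a)
c=np.zeros((600,800,3),np.uint8); c[:280,:400]=cv2.resize(b,(400,420))[:280]; c[:280,400:800]=0
big=cv2.resize(a,(800,500)); 
cv2.imwrite("pics/w2v.png",big)
E
```

```text
6.025 [0.62038347 0.26912247 0.18502515] 175.4877220179268 [ 3.01309021e-01  6.09902130e-01  2.30093795e-01  1.19072682e+00
 -4.11349670e-05  3.80063116e-01] [ 0.03306757  0.24689327 -2.78336067] 0.013133494942890088
```

View pics/w2v.png

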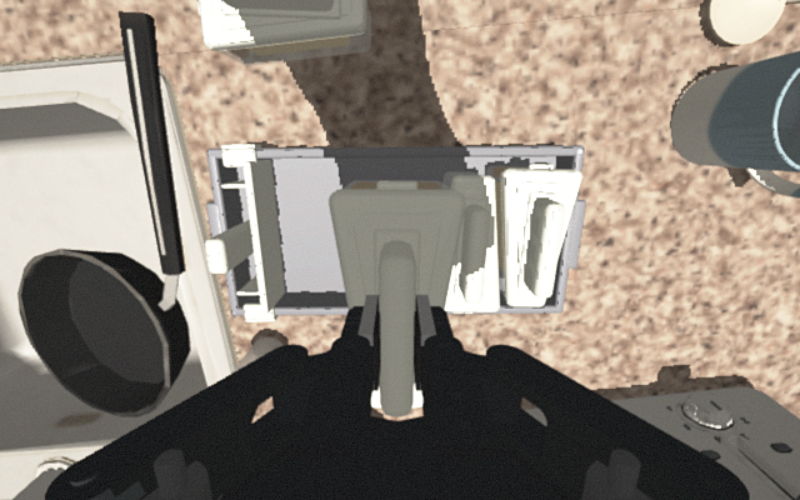

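C is held level and square to the tray, whose rim edges run level in the image at (210,150)–(583,148), and its slot is clear of B at (470,240). I'll check the slot and the tab numerically.

```bash
python3 - <<'E'
from fit import *
m=wristcam("w2.json")
def bp(u,v,z):
    d=m["rotation"]@np.linalg.solve(m["K"],[(u+.5)/1.25-.5,(v+.5)/1.25-.5,1.]); return m["xyz"]+d*(z-m["xyz"][2])/d[2]
t=(.620,.2695,np.radians(-4.5));c,s=np.cos(t[2]),np.sin(t[2])
for n,u,v,z in [("rim+y-x",583,148,.036),("rim-y-x",210,150,.036),("rim-y+x",235,313,.036),("rim+y+x",562,312,.036),("tabtop",216,256,.093),("A kl",580,172,.064),("A kr",504,170,.064),("B tl front",447,175,.064),("B kl back",497,310,.064),("C kl",461,192,.181),("C kr",332,194,.181)]:
    p=bp(u,v,z);d=p-[t[0],t[1],0];print(n,np.round(p[:2],4),"tray",np.round([c*d[0]+s*d[1],-s*d[0]+c*d[1]],4))
E
```

```text
rim+y-x [0.5611 0.4209] tray [-0.0706  0.1463]
rim-y-x [0.5393 0.1261] tray [-0.0692 -0.1493]
rim-y+x [0.6809 0.1167] tray [ 0.0727 -0.1476]
rim+y+x [0.7033 0.4116] tray [0.0719 0.1482]
tabtop [0.6113 0.1432] tray [ 0.0012 -0.1266]
A kl [0.5767 0.4057] tray [-0.0538  0.1324]
A kr [0.5709 0.3504] tray [-0.0553  0.0768]
B tl front [0.5712 0.3089] tray [-0.0517  0.0355]
B kl back [0.6825 0.3454] tray [0.0563 0.0805]
C kl [0.5687 0.2988] tray [-0.0534  0.0251]
C kr [0.5654 0.2457] tray [-0.0526 -0.028 ]
```

>>> {"fn": "step_arm", "kwargs": {"series": [{"delta_rot": [0, 0, 0], "linear": [0, -0.01, -0.08], "claw": 1}, {"delta_rot": [0, 0, 0], "linear": [0, 0, -0.13], "claw": 1}, {"delta_rot": [0, 0, 0], "linear": [0, 0, -0.1], "claw": 1}, {"delta_rot": [0, 0, 0], "linear": [0, 0, -0.04], "claw": 1}, {"delta_rot": [0, 0, 0], "linear": [0, 0, -0.02], "claw": 1}, {"delta_rot": [0, 0, 0], "linear": [0, 0, -0.008], "claw": 1}, {"delta_rot": [0, 0, 0], "linear": [0, 0, 0], "claw": 1}]}}

```text
time: 7.0
tool_pos: [0.6205, 0.2667, 0.072]
orientation: [0.039, 0.999, 0.0, 0.001]
force: [0.4, -0.4, -2.9]
width: 0.0125
grasp_force: 52.6
```

>>> {"fn": "step_arm", "kwargs": {"series": [{"delta_rot": [0, 0, 0], "linear": [0, 0, -0.005], "claw": 1}, {"delta_rot": [0, 0, 0], "linear": [0, 0, 0], "claw": 1}]}}

```text
time: 7.25
tool_pos: [0.6205, 0.2665, 0.0702]
orientation: [0.039, 0.999, 0.0, 0.001]
force: [0.2, -0.2, 0.4]
width: 0.013
grasp_force: 53.1
```

>>> {"fn": "step_arm", "kwargs": {"series": [{"delta_rot": [0, 0, 0], "linear": [0, 0, -0.003], "claw": 1}, {"delta_rot": [0, 0, 0], "linear": [0, 0, 0], "claw": 1}]}}

```text
time: 7.5
tool_pos: [0.6205, 0.2665, 0.0701]
orientation: [0.039, 0.999, 0.0, 0.001]
force: [-1.8, -1.4, 7.9]
width: 0.0127
grasp_force: 54.2
```

>>> {"fn": "step_arm", "kwargs": {"series": [{"delta_rot": [0, 0, 0], "linear": [0, 0, 0], "claw": 0.2}, {"delta_rot": [0, 0, 0], "linear": [0, 0, 0], "claw": 0.2}, {"delta_rot": [0, 0, 0], "linear": [0, 0, 0.03], "claw": 0.2}, {"delta_rot": [0, 0, 0], "linear": [0, 0, 0.12], "claw": 0.2}, {"delta_rot": [0, 0, 0], "linear": [0, 0, 0.15], "claw": 0.2}, {"delta_rot": [0, 0, 0], "linear": [0, 0, 0.13], "claw": 0}]}}

```text
time: 8.25
tool_pos: [0.6202, 0.2665, 0.2001]
orientation: [0.039, 0.999, 0.0, 0.001]
force: [0.4, 0.4, -0.0]
width: 0.0428
grasp_force: 0.0
```

>>> {"fn": "step_arm", "kwargs": {"series": [{"delta_rot": [0, 0, -0.94], "linear": [-0.047, -0.0164, 0], "claw": -0.2}, {"delta_rot": [0, 0, -0.94], "linear": [-0.047, -0.0164, 0], "claw": -0.2}, {"delta_rot": [0, 0, -0.94], "linear": [-0.047, -0.0164, 0], "claw": -0.2}, {"delta_rot": [0, 0, -0.94], "linear": [-0.047, -0.0164, 0], "claw": -0.2}, {"delta_rot": [0, 0, -0.94], "linear": [-0.047, -0.0164, 0], "claw": -0.2}, {"delta_rot": [0, 0, -0.94], "linear": [-0.047, -0.0164, 0], "claw": -0.2}, {"delta_rot": [0, 0, -0.94], "linear": [-0.047, -0.0164, 0], "claw": -0.2}, {"delta_rot": [0, 0, -0.94], "linear": [-0.047, -0.0164, 0], "claw": -0.2}]}}

```text
time: 9.25
tool_pos: [0.5068, 0.227, 0.1983]
orientation: [0.536, 0.844, 0.0, 0.0]
force: [-0.4, 0.3, 0.0]
width: 0.0516
grasp_force: 0.0
```

>>> {"fn": "step_arm", "kwargs": {"series": [{"delta_rot": [0, 0, -0.94], "linear": [-0.047, -0.0164, 0], "claw": -0.2}, {"delta_rot": [0, 0, -0.94], "linear": [-0.047, -0.0164, 0], "claw": -0.2}, {"delta_rot": [0, 0, -0.94], "linear": [-0.047, -0.0164, 0], "claw": -0.2}, {"delta_rot": [0, 0, -0.94], "linear": [-0.047, -0.0164, 0], "claw": -0.2}, {"delta_rot": [0, 0, 0], "linear": [0, 0, 0], "claw": -0.2}]}}

```text
time: 9.88
tool_pos: [0.4504, 0.2073, 0.1984]
orientation: [0.735, 0.678, 0.0, 0.0]
force: [0.9, -0.4, 1.0]
width: 0.0509
grasp_force: 0.0
```

```bash
python3 - <<'E'
from cell import *
import cv2,json,numpy as np
from scipy.spatial.transform import Rotation as R
s=get_state(); a=read_camera("wrist"); b=read_camera("scene")
json.dump([s["tool_pos"].tolist(),s["orientation"].tolist()],open("w3.json","w"))
m=R.from_quat(s["orientation"]).as_matrix()
print(s["time"],s["tool_pos"],np.degrees(np.arctan2(m[1,0],m[0,0])),s["force"],s["width"])
cv2.imwrite("pics/w3v.png",cv2.resize(a,(800,500)))
E
```

```text
9.875 [0.45036803 0.20731056 0.19839244] 85.37302630287411 [ 0.94327111 -0.42845993  0.98826459] 0.05087827490437029
```

View pics/w3v.png

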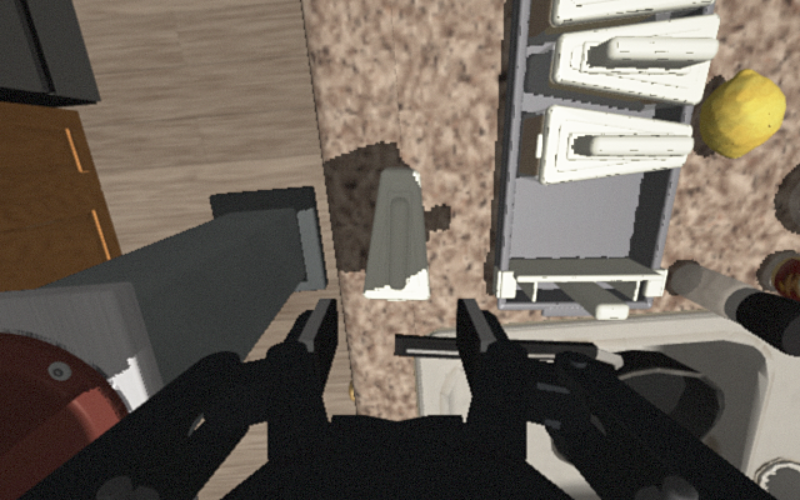

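D lies centred between the fingers, with its fin at (400,235) along the image vertical, and C stands well in the tray at (615,145). Descending on D.

>>> {"fn": "step_arm", "kwargs": {"series": [{"delta_rot": [0, 0, 0], "linear": [0, 0, -0.15], "claw": -0.2}, {"delta_rot": [0, 0, 0], "linear": [0, 0, -0.15], "claw": -0.2}, {"delta_rot": [0, 0, 0], "linear": [0, 0, -0.1], "claw": -0.2}, {"delta_rot": [0, 0, 0], "linear": [0, 0, -0.038], "claw": -0.2}, {"delta_rot": [0, 0, 0], "linear": [0, 0, 0], "claw": 1}, {"delta_rot": [0, 0, 0], "linear": [0, 0, 0], "claw": 1}, {"delta_rot": [0, 0, 0], "linear": [0, 0, 0], "claw": 1}, {"delta_rot": [0, 0, 0], "linear": [0, 0, 0], "claw": 1}]}}

```text
time: 10.98
tool_pos: [0.452, 0.2077, 0.0676]
orientation: [0.735, 0.678, 0.001, 0.001]
force: [0.9, -0.3, 7.5]
width: 0.013
grasp_force: 50.3
```

>>> {"fn": "step_arm", "kwargs": {"series": [{"delta_rot": [0, 0, 0], "linear": [0, 0, 0.05], "claw": 1}, {"delta_rot": [0, 0, 0], "linear": [0, 0, 0.11], "claw": 1}, {"delta_rot": [0, 0, 0], "linear": [0, 0, 0.14], "claw": 1}, {"delta_rot": [0, 0, 0], "linear": [0, 0, 0.1], "claw": 1}, {"delta_rot": [0, 0, 0.94], "linear": [0.045, 0, 0], "claw": 1}, {"delta_rot": [0, 0, 0.94], "linear": [0.046, 0.001, 0], "claw": 1}, {"delta_rot": [0, 0, 0.94], "linear": [0.046, 0.001, 0], "claw": 1}, {"delta_rot": [0, 0, 0.94], "linear": [0.046, 0.001, 0], "claw": 1}]}}

```text
time: 11.98
tool_pos: [0.5057, 0.2082, 0.1872]
orientation: [0.532, 0.846, -0.0, -0.0]
force: [0.0, 0.0, -2.8]
width: 0.0129
grasp_force: 49.1
```

>>> {"fn": "step_arm", "kwargs": {"series": [{"delta_rot": [0, 0, 0.94], "linear": [0.046, 0.001, 0], "claw": 1}, {"delta_rot": [0, 0, 0.94], "linear": [0.046, 0.001, 0], "claw": 1}, {"delta_rot": [0, 0, 0.94], "linear": [0.046, 0.001, 0], "claw": 1}, {"delta_rot": [0, 0, 0.94], "linear": [0.046, 0.001, 0], "claw": 1}, {"delta_rot": [0, 0, 0.94], "linear": [0.046, 0.001, 0], "claw": 1}, {"delta_rot": [0, 0, 0.94], "linear": [0.046, 0.001, 0], "claw": 1}, {"delta_rot": [0, 0, 0.94], "linear": [0.046, 0.001, 0], "claw": 1}, {"delta_rot": [0, 0, 0.94], "linear": [0.044, 0, 0], "claw": 1}]}}

```text
time: 12.98
tool_pos: [0.6155, 0.2103, 0.1871]
orientation: [0.037, 0.999, -0.0, -0.0]
force: [0.2, 0.1, -2.9]
width: 0.013
grasp_force: 49.1
```

>>> {"fn": "step_arm", "kwargs": {"series": [{"delta_rot": [0, 0, 0], "linear": [0, 0, 0], "claw": 1}, {"delta_rot": [0, 0, 0], "linear": [0, 0, 0], "claw": 1}]}}

```text
time: 13.22
tool_pos: [0.6147, 0.2104, 0.1866]
orientation: [0.04, 0.999, -0.0, -0.0]
force: [-0.5, -0.4, -2.4]
width: 0.013
grasp_force: 49.0
```

```bash
python3 - <<'E'
from cell import *
import cv2,json,numpy as np
from scipy.spatial.transform import Rotation as R
s=get_state(); a=read_camera("wrist")
json.dump([s["tool_pos"].tolist(),s["orientation"].tolist()],open("w4.json","w"))
m=R.from_quat(s["orientation"]).as_matrix()
print(s["time"],s["tool_pos"],np.degrees(np.arctan2(m[1,0],m[0,0])),s["force"],s["width"])
cv2.imwrite("pics/w4v.png",cv2.resize(a,(800,500)))
E
```

```text
13.225 [0.61473996 0.21036724 0.18655867] 175.405831444693 [-0.48603797 -0.38933325 -2.40917184] 0.013020841887235476
```

View pics/w4v.png

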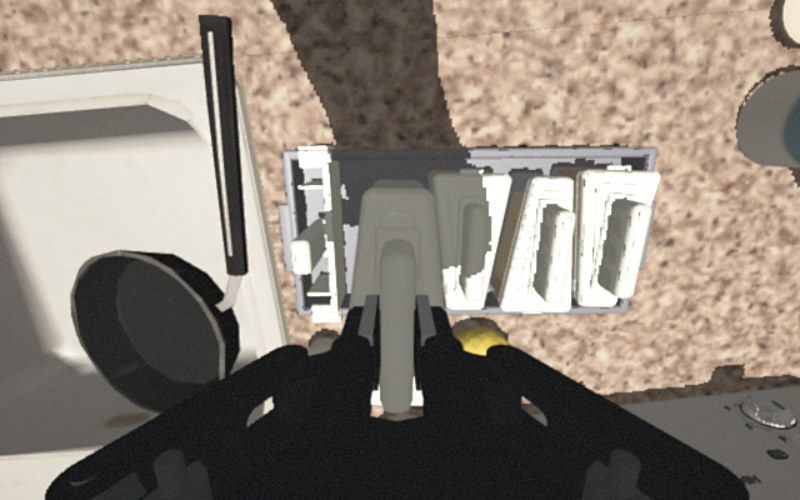

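D hangs level with its thin end towards the robot, between C (left edge at (432,175)) and the divider (330,160). I'll check the clearance numerically.

```bash
python3 - <<'E'
from fit import *
m=wristcam("w4.json")
def bp(u,v,z):
    d=m["rotation"]@np.linalg.solve(m["K"],[(u+.5)/1.25-.5,(v+.5)/1.25-.5,1.]); return m["xyz"]+d*(z-m["xyz"][2])/d[2]
t=(.620,.2695,np.radians(-4.5));c,s=np.cos(t[2]),np.sin(t[2])
for n,u,v,z in [("rim+y-x",656,148,.036),("rim-y-x",284,151,.036),("tabtop",300,257,.093),("plate top face",329,162,.056),("C kr",432,174,.064),("C kl",510,175,.064),("C tl",485,303,.064),("C tr",442,306,.064),("D tl",362,186,.183),("D tr",436,186,.183)]:
    p=bp(u,v,z);d=p-[t[0],t[1],0];print(n,np.round(p[:2],4),"tray",np.round([c*d[0]+s*d[1],-s*d[0]+c*d[1]],4))
E
```

```text
rim+y-x [0.5603 0.4209] tray [-0.0714  0.1462]
rim-y-x [0.5388 0.1253] tray [-0.0697 -0.1501]
tabtop [0.6112 0.1419] tray [ 0.0012 -0.1279]
plate top face [0.5497 0.1637] tray [-0.0618 -0.111 ]
C kr [0.5641 0.2395] tray [-0.0534 -0.0343]
C kl [0.5694 0.2966] tray [-0.0526  0.023 ]
C tl [0.6705 0.2772] tray [0.0497 0.0116]
C tr [0.6704 0.2421] tray [ 0.0523 -0.0234]
D tl [0.5574 0.1998] tray [-0.0569 -0.0744]
D tr [0.5598 0.2299] tray [-0.0569 -0.0442]
```

>>> {"fn": "step_arm", "kwargs": {"series": [{"delta_rot": [0, 0, 0], "linear": [0, -0.01, -0.08], "claw": 1}, {"delta_rot": [0, 0, 0], "linear": [0, 0, -0.13], "claw": 1}, {"delta_rot": [0, 0, 0], "linear": [0, 0, -0.1], "claw": 1}, {"delta_rot": [0, 0, 0], "linear": [0, 0, -0.04], "claw": 1}, {"delta_rot": [0, 0, 0], "linear": [0, 0, -0.02], "claw": 1}, {"delta_rot": [0, 0, 0], "linear": [0, 0, -0.008], "claw": 1}, {"delta_rot": [0, 0, 0], "linear": [0, 0, 0], "claw": 1}]}}

```text
time: 14.15
tool_pos: [0.616, 0.2075, 0.0738]
orientation: [0.039, 0.999, 0.0, 0.001]
force: [-0.0, 0.6, -2.7]
width: 0.0126
grasp_force: 48.9
```

>>> {"fn": "step_arm", "kwargs": {"series": [{"delta_rot": [0, 0, 0], "linear": [0, 0, -0.004], "claw": 1}, {"delta_rot": [0, 0, 0], "linear": [0, 0, 0], "claw": 1}]}}

```text
time: 14.4
tool_pos: [0.6156, 0.2074, 0.072]
orientation: [0.039, 0.999, 0.0, 0.0]
force: [0.4, 0.1, -2.7]
width: 0.0131
grasp_force: 48.9
```

>>> {"fn": "step_arm", "kwargs": {"series": [{"delta_rot": [0, 0, 0], "linear": [0, 0, -0.004], "claw": 1}, {"delta_rot": [0, 0, 0], "linear": [0, 0, 0], "claw": 1}]}}

```text
time: 14.65
tool_pos: [0.6157, 0.2074, 0.0716]
orientation: [0.039, 0.999, 0.0, 0.0]
force: [-3.2, -1.5, 6.5]
width: 0.013
grasp_force: 50.2
```

D is down. Release, lift, move over the divider tab, descend.

>>> {"fn": "step_arm", "kwargs": {"series": [{"delta_rot": [0, 0, 0], "linear": [0, 0, 0], "claw": 0.2}, {"delta_rot": [0, 0, 0], "linear": [0, 0, 0], "claw": 0.2}, {"delta_rot": [0, 0, 0], "linear": [0, 0, 0.03], "claw": 0.2}, {"delta_rot": [0, 0, 0], "linear": [0, 0, 0.12], "claw": 0.2}, {"delta_rot": [0, 0, 0], "linear": [0, 0, 0.15], "claw": 0.1}, {"delta_rot": [0, 0, 0], "linear": [-0.007, -0.11, 0], "claw": 0.1}, {"delta_rot": [0, 0, 0], "linear": [-0.008, -0.109, 0], "claw": 0.1}, {"delta_rot": [0, 0, 0], "linear": [0, 0, 0], "claw": 0.1}]}}

```text
time: 15.65
tool_pos: [0.6112, 0.1399, 0.1613]
orientation: [0.04, 0.999, -0.0, 0.0]
force: [-0.3, 0.2, -0.3]
width: 0.0385
grasp_force: 0.0
```

>>> {"fn": "step_arm", "kwargs": {"series": [{"delta_rot": [0, 0, 0], "linear": [0, 0, -0.1], "claw": 0.1}, {"delta_rot": [0, 0, 0], "linear": [0, 0, -0.1], "claw": 0.1}, {"delta_rot": [0, 0, 0], "linear": [0, 0, -0.08], "claw": 0.1}, {"delta_rot": [0, 0, 0], "linear": [0, 0, -0.03], "claw": 0.1}, {"delta_rot": [0, 0, 0], "linear": [0, 0, 0], "claw": 0.1}]}}

```text
time: 16.27
tool_pos: [0.6109, 0.1422, 0.0676]
orientation: [0.039, 0.999, 0.0, -0.0]
force: [-0.5, -0.9, 0.8]
width: 0.0383
grasp_force: 0.0
```

>>> {"fn": "step_arm", "kwargs": {"series": [{"delta_rot": [0, 0, 0], "linear": [0, 0, 0], "claw": 1}, {"delta_rot": [0, 0, 0], "linear": [0, 0, 0], "claw": 1}, {"delta_rot": [0, 0, 0], "linear": [0, 0, 0], "claw": 1}, {"delta_rot": [0, 0, 0], "linear": [0, 0, 0], "claw": 1}], "force": 40}}

```text
time: 16.77
tool_pos: [0.6118, 0.1419, 0.0688]
orientation: [0.039, 0.999, 0.0, 0.001]
force: [-1.6, 1.1, 5.6]
width: 0.0132
grasp_force: 41.6
```

>>> {"fn": "step_arm", "kwargs": {"series": [{"delta_rot": [0, 0, 0], "linear": [0.0026, 0.033, 0], "claw": 1}, {"delta_rot": [0, 0, 0], "linear": [0.0026, 0.033, 0], "claw": 1}, {"delta_rot": [0, 0, 0], "linear": [0.0026, 0.033, 0], "claw": 1}, {"delta_rot": [0, 0, 0], "linear": [0.0026, 0.033, 0], "claw": 1}, {"delta_rot": [0, 0, 0], "linear": [0.0026, 0.033, 0], "claw": 1}, {"delta_rot": [0, 0, 0], "linear": [0.0013, 0.017, 0], "claw": 1}, {"delta_rot": [0, 0, 0], "linear": [0.0013, 0.017, 0], "claw": 1}, {"delta_rot": [0, 0, 0], "linear": [0, 0, 0], "claw": 1}]}}

```text
time: 17.77
tool_pos: [0.616, 0.2009, 0.0688]
orientation: [0.039, 0.999, -0.001, 0.001]
force: [-2.7, -4.0, 7.6]
width: 0.0135
grasp_force: 42.0
```

>>> {"fn": "step_arm", "kwargs": {"series": [{"delta_rot": [0, 0, 0], "linear": [0.0008, 0.01, 0], "claw": 1}, {"delta_rot": [0, 0, 0], "linear": [0.0008, 0.01, 0], "claw": 1}, {"delta_rot": [0, 0, 0], "linear": [0.0008, 0.01, 0], "claw": 1}, {"delta_rot": [0, 0, 0], "linear": [0, 0, 0], "claw": 1}]}}

```text
time: 18.27
tool_pos: [0.6166, 0.2095, 0.0688]
orientation: [0.039, 0.999, -0.001, 0.001]
force: [-3.3, -5.2, 9.1]
width: 0.0134
grasp_force: 42.1
```

>>> {"fn": "step_arm", "kwargs": {"series": [{"delta_rot": [0, 0, 0], "linear": [0.0004, 0.006, 0], "claw": 1}, {"delta_rot": [0, 0, 0], "linear": [0.0004, 0.006, 0], "claw": 1}, {"delta_rot": [0, 0, 0], "linear": [0, 0, 0], "claw": 1}]}}

```text
time: 18.65
tool_pos: [0.6169, 0.2128, 0.0688]
orientation: [0.039, 0.999, -0.001, 0.001]
force: [-3.2, -6.9, 9.0]
width: 0.013
grasp_force: 42.1
```

>>> {"fn": "step_arm", "kwargs": {"series": [{"delta_rot": [0, 0, 0], "linear": [0.0006, 0.007, 0], "claw": 1}, {"delta_rot": [0, 0, 0], "linear": [0, 0, 0], "claw": 1}, {"delta_rot": [0, 0, 0], "linear": [0, 0, 0], "claw": 1}]}}

```text
time: 19.02
tool_pos: [0.6169, 0.2138, 0.0688]
orientation: [0.039, 0.999, -0.002, 0.0]
force: [-4.3, -12.1, 10.6]
width: 0.013
grasp_force: 42.4
```

>>> {"fn": "step_arm", "kwargs": {"series": [{"delta_rot": [0, 0, 0], "linear": [0.0004, 0.005, 0], "claw": 1}, {"delta_rot": [0, 0, 0], "linear": [0, 0, 0], "claw": 1}, {"delta_rot": [0, 0, 0], "linear": [0, 0, 0], "claw": 1}]}}

```text
time: 19.4
tool_pos: [0.6169, 0.2138, 0.0688]
orientation: [0.04, 0.999, -0.003, 0.0]
force: [-5.4, -17.1, 12.5]
width: 0.0132
grasp_force: 42.8
```

>>> {"fn": "step_arm", "kwargs": {"series": [{"delta_rot": [0, 0, 0], "linear": [0.0002, 0.002, 0], "claw": 1}, {"delta_rot": [0, 0, 0], "linear": [0, 0, 0], "claw": 1}, {"delta_rot": [0, 0, 0], "linear": [0, 0, 0], "claw": 1}]}}

```text
time: 19.77
tool_pos: [0.6169, 0.2138, 0.0688]
orientation: [0.04, 0.999, -0.004, 0.0]
force: [-4.8, -20.6, 13.2]
width: 0.0129
grasp_force: 43.0
```

>>> {"fn": "step_arm", "kwargs": {"series": [{"delta_rot": [0, 0, 0], "linear": [-0.001, -0.009, 0], "claw": 1}, {"delta_rot": [0, 0, 0], "linear": [0, 0, 0], "claw": 1}, {"delta_rot": [0, 0, 0], "linear": [0, 0, 0], "claw": 1}]}}

```text
time: 20.15
tool_pos: [0.6169, 0.2138, 0.0688]
orientation: [0.039, 0.999, -0.001, 0.0]
force: [-2.4, -8.1, 10.4]
width: 0.0133
grasp_force: 42.2
```

>>> {"fn": "step_arm", "kwargs": {"series": [{"delta_rot": [0, 0, 0], "linear": [-0.0005, -0.0035, 0], "claw": 1}, {"delta_rot": [0, 0, 0], "linear": [0, 0, 0], "claw": 1}, {"delta_rot": [0, 0, 0], "linear": [0, 0, 0], "claw": 0.5}, {"delta_rot": [0, 0, 0], "linear": [0, 0, 0], "claw": 0.5}, {"delta_rot": [0, 0, 0], "linear": [0, 0, 0], "claw": 0.5}]}}

```text
time: 20.78
tool_pos: [0.6165, 0.2145, 0.0674]
orientation: [0.039, 0.999, 0.0, -0.0]
force: [0.3, 0.1, 1.1]
width: 0.0211
grasp_force: 0.0
```

>>> {"fn": "step_arm", "kwargs": {"series": [{"delta_rot": [0, 0, 0], "linear": [0, 0, 0.03], "claw": 0.5}, {"delta_rot": [0, 0, 0], "linear": [0, 0, 0.1], "claw": 0.5}, {"delta_rot": [0, 0, 0], "linear": [0, 0, 0.15], "claw": 0.5}, {"delta_rot": [0, 0, 0], "linear": [0, 0, 0.15], "claw": 0.5}, {"delta_rot": [0, 0, 0], "linear": [-0.1, 0, 0.1], "claw": 0.5}, {"delta_rot": [0, 0, 0], "linear": [-0.15, 0, 0], "claw": 0.5}, {"delta_rot": [0, 0, 0], "linear": [-0.15, 0, 0], "claw": 0.5}, {"delta_rot": [0, 0, 0], "linear": [0, 0, 0], "claw": 0.5}]}}

```text
time: 21.78
tool_pos: [0.4937, 0.2145, 0.2274]
orientation: [0.038, 0.999, -0.0, -0.0]
force: [0.2, -0.6, 0.4]
width: 0.0215
grasp_force: 0.0
```

```bash
python3 - <<'E'
from fit import *
import cv2
s=get_state(); print(s["time"],s["tool_pos"],s["force"],s["width"])
a=read_camera("side"); b=read_camera("scene"); w=read_camera("wrist")
for n,i in dict(a=a,b=b,w=w).items(): cv2.imwrite(f"pics/f{n}.png",i)
json.dump([s["tool_pos"].tolist(),s["orientation"].tolist()],open("w5.json","w"))
c=np.zeros((600,800,3),np.uint8)
c[:300,:400]=cv2.resize(b[160:265,265:405+0],(400,300),interpolation=cv2.INTER_CUBIC)
c[:300,400:]=cv2.resize(a[160:260,255:388],(400,300),interpolation=cv2.INTER_CUBIC)
c[300:,160:640]=cv2.resize(w,(480,300))
cv2.imwrite("pics/f.png",c)
E
```

```text
21.775 [0.49367796 0.21453768 0.22744575] [ 0.19557871 -0.57542948  0.44459915] 0.021462848237510913
```

View pics/f.png

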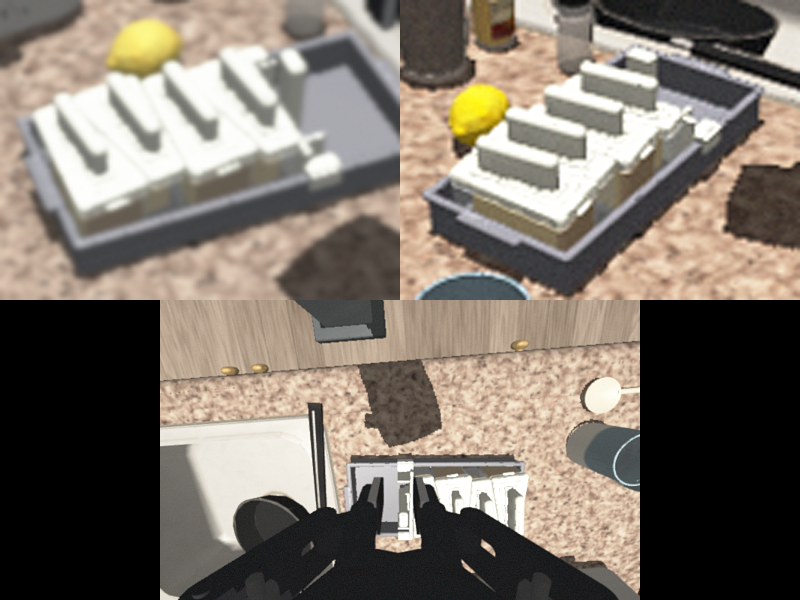

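All four keepers are parallel and alternate head to tail, with the divider against the row. I'll check pitch and divider value numerically from the fin ends.

```bash
python3 - <<'E'
from fit import *
def bp(n,u,v,z):
    m=M[n]; r=R.from_quat(m["rotation"]).as_matrix() if np.size(m["rotation"])==4 else m["rotation"]
    d=r@np.linalg.solve(m["K"],[u,v,1.]); return m["xyz"]+d*(z-m["xyz"][2])/d[2]
t=(.620,.2685,np.radians(-4.5));c,s=np.cos(t[2]),np.sin(t[2])
S=[("scene",265+u/2.857,160+v/2.857,z,l) for u,v,z,l in [(98,163,.094,"A"),(154,143,.094,"B"),(211,131,.094,"C"),(266,113,.094,"D"),(293,58,.093,"tab")]]
S+=[("side",255+(u-400)/3.008,160+v/3,z,l) for u,v,z,l in [(555,163,.094,"A"),(582,131,.094,"B"),(618,107,.094,"C"),(653,79,.094,"D"),(642,53,.093,"tab")]]
for n,u,v,z,l in S:
    p=bp(n,u,v,z);d=p-[t[0],t[1],0];print(n,l,np.round([c*d[0]+s*d[1],-s*d[0]+c*d[1]],4))
E
```

```text
scene A [-0.0485  0.1226]
scene B [-0.0442  0.0782]
scene C [-0.0477  0.035 ]
scene D [-0.0449 -0.0103]
scene tab [ 0.0043 -0.0554]
side A [-0.0399  0.1201]
side B [-0.0304  0.0741]
side C [-0.0328  0.0299]
side D [-0.0312 -0.0219]
side tab [ 0.0014 -0.054 ]
```

```bash
python3 -c "
from cell import job_done
print(job_done())"
```

```text
the job is handed in; nothing more can be done
None
```

I packed both keepers flat, head to tail beside the two in the tray, pushed the divider up against the row to about 20 N, and handed the job in at about 22 s; in the final pictures the four close up into one block, with fins about 44 mm apart.

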